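# Switch on the portion scale and tare it

## Robot

A 7-joint arm with a two-finger parallel gripper is mounted at the origin on the work surface. World frame = base frame: x ahead of the robot, y to its left, z up, the work surface at z = 0. Lengths are in m, angles in rad, forces in N, time in s.
With the tool pointing down it reaches from about 0.4 to 0.85 m from the base axis. Payload 10.4 kg.
Tool frame: the origin (TCP) lies midway between the tips of the shut fingers; the grasp point (between the pads) lies 19 mm behind it; z points along the fingers, x is the direction in which the jaws open and shut, and the axes are right-handed (so a half turn about z gives the same grasp; the last joint's range is limited). The gripper opens to 85 mm and grips with 20 to 120 N. Pads are 22 mm wide; open, the fingers measure 114 mm over their backs; the gripper's body (76 mm by 85 mm) begins 54 mm behind the grasp point. The pads swing forward as they close: fully open they stand 13 mm farther back than shut.
Start: joints at [1.203, 0.332, -0.065, 1.46, 0.022, 1.35, -0.088], TCP at [0.211, -0.588, 0.231] pointing down, gripper open.
Joint ranges: [-2.6, 2.6], [-0.5, 2.12], [-1.47, 1.34], [0.16, 2.42], [-1.27, 4.41], [0.06, 2.06], [-2.6, 2.6]. Speed limits (rad/s): [2.22, 2.22, 2.79, 2.79, 3.14, 3.14, 3.14].

## Interface

Orientations are given as a rotation vector (axis times angle).
In Python, from station import ctrl, vision, ticket gives the robot as it stands.
- The arm moves only by the tool carry_out, never from a script. Its arguments are lists of equal length, an entry for each row: "travel": the shift along the world's x, y, z in m, a list of three; "delta_rot": the turn, a rotation vector about the world's x, y, z in degrees, a list of three; "jaw": the closure, from 0 (fully open) to 1 (shut). A call has exactly 8 rows; each row shifts and turns the commanded pose from where the row before left it; what a row does not reach is not made up. A row lasts 1/10 s, in which the tool goes at most 50 mm and 8.59 degrees, less where a joint would pass 70% of its speed; a pose out of reach is approached as far as the arm can. A call with a gripper value outside its range is refused whole. The fingers move at their own pace and stop on an object; "newtons" is the grip in N (left out, the last holds). Time passes only in rows, so rows that do not move let the fingers close, or fill a call up. It gives the time, the measured TCP pose, the force and the opening at its end, in the units of the state.
- ctrl.get_obs(): the state, without advancing time (a new reading comes with each control period).
- vision.grab_frame(name): name is "side" or "top" or "wrist"; returns a dict with "color" (480x640x3 uint8, red, green, blue), "mtx" (3x3 intrinsics, pixels), "camera_from_world" (4x4, takes a point from world to camera coordinates). Camera axes: x right, y down, z forward; pixel columns grow to the right and rows downward; lengths in m; the calibration is good to about 2 mm. A picture is of the moment at which its call begins. There is no depth.
- ticket.finish_job(): hands the job in, once; it reports no verdict.
The state is a dict: "time_s": time; "q": joint angles; "qd": joint speeds; "tau": joint torques, N m; "position": TCP position; "eef_rot": TCP orientation; "wrist_force": force on the tool from outside, world axes, zero at the start; "wrist_torque": the same for the moment, N m; "width": finger opening in m.
Only numpy, scipy, OpenCV 4.12 (cv2) and the standard library are available. Lean on these libraries where they do the work, as an engineer would, in place of code of your own. Each camera call takes 0.05 s, during which the arm holds its last target. There are 200 camera calls.

## Task

Zero the scale for the tub that stands on it: with a fingertip, tip the rocker switch on by pressing its raised far half fully down, then press the long bar-shaped tare key all the way down, hold it there for a second, and let it spring back. Press gently, press the tare key only once the scale is on, leave the other three keys alone, and do not pick up, shift or knock the tub or anything else standing around.

Things in the scene. Friction and masses are not known exactly. Their poses are not given: they have to be found in the camera images.
- scale: Bench scale, fixed, 380 mm deep (x) x 300 mm wide (y). Origin: centre of its footprint at counter level; x points from its front (robot side) to its back, z up. Front deck, 55 mm high, x -190 to -75 mm, with a row of five controls along y at x = -140; sloping display up to 97 mm high, x -75 to -25; then the steel weighing platform, 85 mm high.
- tare_top (a point): One of five grey controls in a row on the scale's front deck, 50 mm apart, in varying order. The tare key: the long bar-shaped key, 46 mm long (along x, front to back) and 16 mm wide. At rest it stands 12 mm above its bezel. This point: centre of its top face, moves with it; axes as the scale's. Travel 7 mm straight down.
- tare_key (a joint): How far the bar-shaped tare key is pressed, m: 0 up, 0.007 fully down. Spring return: 1.6 N to start it moving, 4.4 N fully down, then a hard stop.
- tare_base: Bezel of the bar-shaped tare key (with the key in it), 62 x 38 x 4 mm, fixed on the deck. Origin: centre of its underside.
- rocker_press (a point): Power switch, in the same row: a rocker 56 mm long (x), 26 mm wide, two flat 28 mm halves meeting in a V at the pivot. Off: front half level, far half (next to the display) slopes up 0.5 rad. On: far half level, front half slopes up. This point: middle of the far half's upper face, 20 mm from the pivot; moves with it.
- rocker_pivot (a point): The rocker's pivot line at the bottom of its V, 66 mm above the counter; fixed. When the switch is on, the upper face of the far half is level with this point, on its +x (display) side. Its axes are the scale's.
- rocker (a joint): Angle of the rocker switch, rad: 0 to 0.06 off (far half raised), 0.5 fully on (far half pressed down level, then a hard stop). It stays where it is left; about 2 N at rocker_press moves it.
- rocker_base: Bezel of the rocker switch (with the rocker in it), 66 x 38 x 4 mm, fixed on the deck. Origin: centre of its underside.
- round_top (a point): One of five grey controls in a row on the scale's front deck, 50 mm apart, in varying order. The large round key, 28 mm across. At rest it stands 12 mm above its bezel. This point: centre of its top face, moves with it; axes as the scale's. To be left alone.
- round_key (a joint): How far the large round key is pressed, m (0 up, 0.007 down).
- square_top (a point): One of five grey controls in a row on the scale's front deck, 50 mm apart, in varying order. The square key, 26 x 26 mm. At rest it stands 12 mm above its bezel. This point: centre of its top face, moves with it; axes as the scale's. To be left alone.
- square_key (a joint): How far the square key is pressed, m (0 up, 0.007 down).
- small_top (a point): One of five grey controls in a row on the scale's front deck, 50 mm apart, in varying order. The small round key, 16 mm across. At rest it stands 12 mm above its bezel. This point: centre of its top face, moves with it; axes as the scale's. To be left alone.
- small_key (a joint): How far the small round key is pressed, m (0 up, 0.007 down).
- tub: Clear open tub of yellow slices standing loose on the weighing platform, 150 x 190 x 60 mm. Origin: centre of its underside. Must stay put.
- sauce_bottle: Squeeze bottle, 62 mm across, 185 mm tall, standing loose beside the key deck, about 235 mm left or right of the scale's middle line. Origin: centre of its underside.
- shaker: Steel shaker, 52 mm across, 96 mm tall, standing loose beside the key deck on the other side from the bottle. Origin: centre of its underside.
- ramekin: White ceramic pot, 70 mm across, 38 mm tall, on the counter in front of the scale. Origin: centre of its underside.
- spoon_grip (a point): Handle of a steel spoon, 170 mm long, lying on the counter in front of the scale.
- lidded_box: Closed food box, 160 x 150 x 82 mm, on the counter right of the scale. Origin: centre of its underside.
- jar: Closed jar, 70 mm across, 100 mm tall, on the counter left of the scale. Origin: centre of its underside.
There are look-alikes about, which are no part of the job. Leave any green look-alike of the jar alone.

How it is judged:
On the way, in this order (a step that is already met when the one before it is completed fails the run):
1. the rocker switch is tipped on (value of joint rocker above 0.4 rad), for 0.1 s.
2. with the scale on, the bar-shaped tare key is held down (value of joint tare_key above 0.0045 m and value of joint rocker above 0.4 rad), for 0.5 s.
3. the tare key has been let up (value of joint tare_key below 0.0015 m), for 0.1 s.
At the end, for the whole second after the job is handed in: The rocker is on (beyond 0.4 rad), all four keys are up (within 1.5 mm), and the tub and the other loose things stand within 15 mm of where they started, upright (0.1 rad), the tub at rest (value of joint rocker above 0.4 rad and value of joint each of tare_key, round_key, square_key, small_key below 0.0015 m and distance of each of tub, sauce_bottle, shaker, ramekin, spoon_grip, lidded_box, jar from where it was at the start of the episode below 0.015 m and angle between each of tub, sauce_bottle, shaker, ramekin, lidded_box, jar's own z axis and vertical below 0.1 rad and linear speed of tub below 0.02 m/s); the robot touches nothing.
It fails at once if the tare key is pressed (over 3 mm) while the scale is off (value of joint tare_key above 0.003 m and value of joint rocker below 0.35 rad).
It fails at once if one of the other keys is pressed (over 2.5 mm) (value of joint any of round_key, square_key, small_key above 0.0025 m).
It fails at once if the tare key or the rocker is pushed harder than 30 N (contact force between any of the arm, the fingers and tare_base above 30 N or contact force between any of the arm, the fingers and rocker_base above 30 N).
It fails at once if the tub or another loose thing is shifted over 15 mm, lifted or tipped (distance of any of tub, sauce_bottle, shaker, ramekin, spoon_grip, lidded_box, jar from where it was at the start of the episode above 0.015 m or angle between any of tub, sauce_bottle, shaker, ramekin, lidded_box, jar's own z axis and vertical above 0.2 rad).
It also fails if it takes over 42 s, if anything falls off the work surface, if the arm or the gripper's body presses on something with over 40 N, if the wrist force passes 120 N, or if a joint passes its speed limit or range.

## Working session

There is one attempt and no reset: what is moved stays moved. The work goes in short steps, Python scripts to look and compute and a tool call to move; the robot and the scene stay as the last step left them, time stands still between calls to the robot, and variables do not carry over. Pictures are saved under pics/ and viewed, about 8 in all and at most 12, crops included, and the job is handed in when it is done.

Besides the shell and the picture viewer there is one more tool, called after "Call:" as name(argument=value, ...), one argument or row to a line, values as JSON. carry_out: Moves the arm, as the interface text tells. Its arguments: {"type":"object","properties":{"travel":{"type":"array"},"delta_rot":{"type":"array"},"jaw":{"type":"array"},"newtons":{"type":"number"}},"required":["travel","delta_rot","jaw"]}

```bash
mkdir -p pics
cat > h.py <<'E'
import numpy as np, cv2, json
from station import ctrl, vision, ticket
def grab(n, tag):
    f=vision.grab_frame(n); cv2.imwrite(f'pics/{tag}.png', f['color'][:,:,::-1])
    np.savez(f'pics/{tag}.npz', K=f['mtx'], T=f['camera_from_world']); return f
def P(tag):
    d=np.load(f'pics/{tag}.npz'); return d['K']@d['T'][:3]
def tri(t1,p1,t2,p2):
    X=cv2.triangulatePoints(P(t1),P(t2),np.float64(p1).reshape(2,1),np.float64(p2).reshape(2,1)); return (X[:3]/X[3]).ravel()
def onz(t,p,z):
    M=P(t); H=np.c_[M[:,0],M[:,1],M[:,2]*z+M[:,3]]; x=np.linalg.solve(H,[p[0],p[1],1]); return x[:2]/x[2]
def proj(t,X):
    x=P(t)@np.r_[X,1]; return x[:2]/x[2]
E
python3 - <<'E'
from h import *
for n in('side','top','wrist'): grab(n,n+'0')
a=[cv2.imread(f'pics/{n}0.png') for n in('side','top')]
o=ctrl.get_obs(); print(o['time_s'],o['position'],o['eef_rot'],o['width'])
for n in('side','top','wrist'):
    T=np.load(f'pics/{n}0.npz')['T']; print(n,-T[:3,:3].T@T[:3,3], T[2,:3])
E
```

```text
0.15 [ 0.21115912 -0.58794164  0.23070229] [-2.56911270e+00  1.80707923e+00  1.46545907e-03] 0.08535067172746315
side [ 0.34635087 -0.67106038  0.60804521] [ 0.27131519  0.77837998 -0.56613839]
top [0.47417243 0.08277592 1.22509478] [ 0.10733159 -0.00486638 -0.99421137]
wrist [ 0.27236227 -0.56663391  0.37336856] [-0.24805987 -0.08733322 -0.96480009]
```

View pics/top0.png

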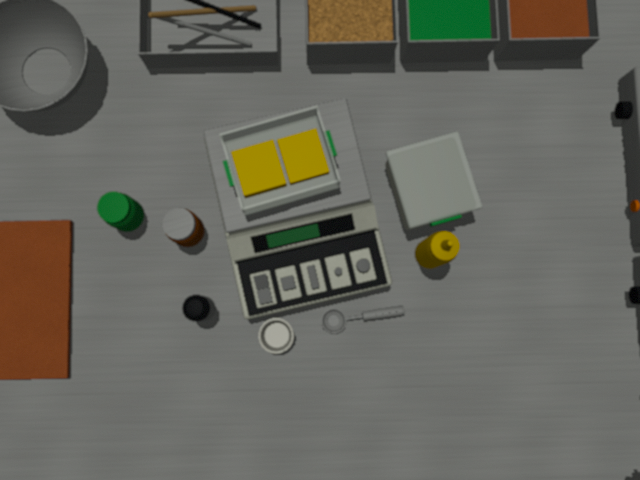

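View pics/side0.png

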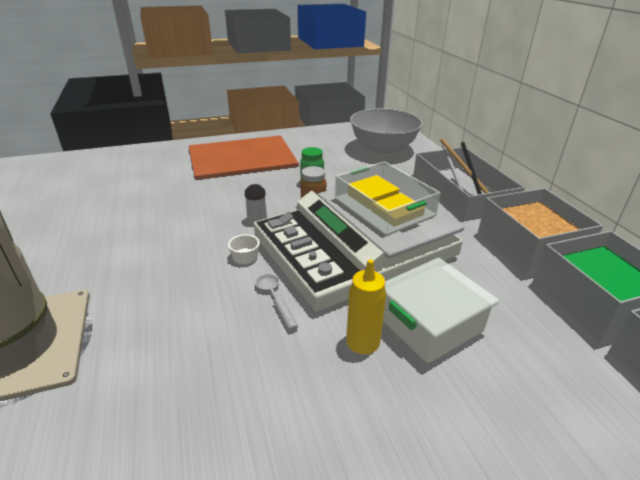

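The top view shows the rocker at about (263,289), square at (288,283), tare bar at (313,277), small at (338,271) and round at (363,265). The bottle is at right, the shaker at left. I'll enlarge the deck in both views.

Run:
```python
from h import *
a=cv2.imread('pics/top0.png')[220:330,225:400]; b=cv2.imread('pics/side0.png')[190:310,245:365]
a=cv2.resize(a,None,fx=4.5,fy=4.5,interpolation=3)
b=cv2.resize(b,None,fx=5,fy=5,interpolation=3)
cv2.imwrite('pics/ca.png',a);cv2.imwrite('pics/cb.png',b)
```

```text
(no output)
```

View pics/ca.png

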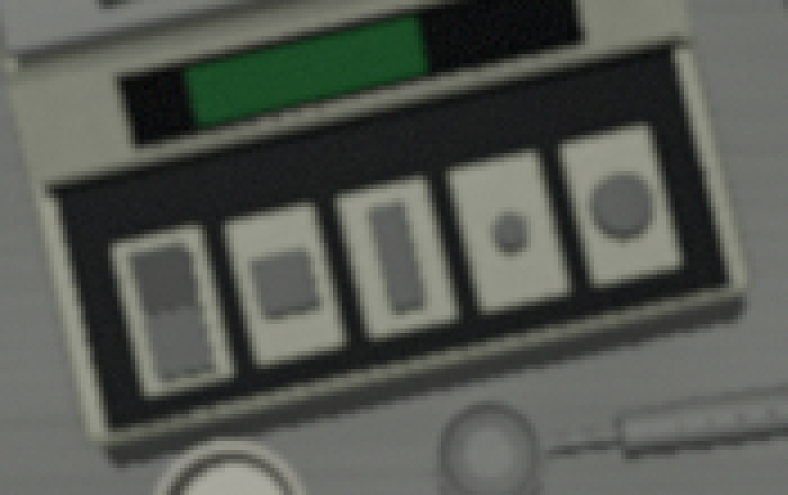

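View pics/cb.png

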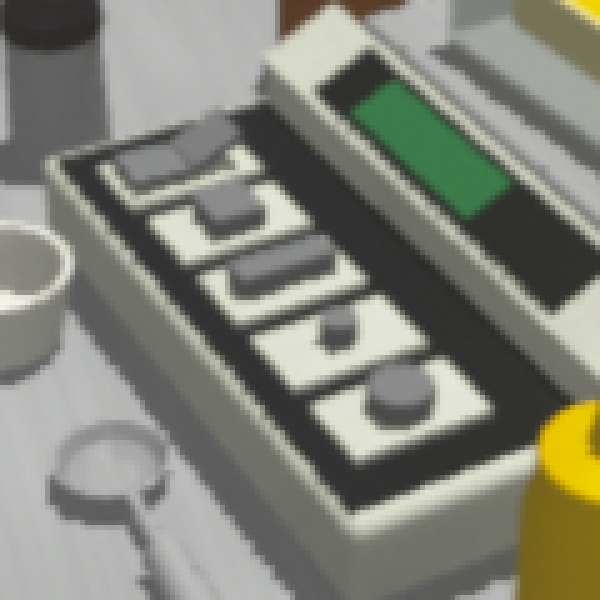

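Run:
```python
from h import *
A=lambda u,v:((u+.5)/4.5-.5+225,(v+.5)/4.5-.5+220)
B=lambda u,v:((u+.5)/5-.5+245,(v+.5)/5-.5+190)
d=dict(tare=((397,257),(281,257),.071),pivot=((170,308),(180,157),.066),round=((621,206),(400,380),.071),small=((510,233),(339,318),.071),square=((285,284),(229,205),.071))
R={}
for k,(a,b,z) in d.items():
    print(k,tri('top0',A(*a),'side0',B(*b)).round(4),'top@z',onz('top0',A(*a),z).round(4),'side@z',onz('side0',B(*b),z).round(4)); R[k]=onz('top0',A(*a),z)
v=R['square']-R['round']; yaw=np.arctan2(-v[0],v[1]); print('yaw',np.degrees(yaw),np.linalg.norm(v))
ex=np.array([np.cos(yaw),np.sin(yaw)]);print('press',R['pivot']+.02*ex)
# bottle top, shaker rough
print('bottle',onz('top0',(447,243),.185),'shaker',onz('top0',(200,306),.096),'dispedge', onz('top0',(243,255),.09))
```

```text
tare [0.5494 0.069  0.0703] top@z [0.5501 0.0688] side@z [0.5477 0.0682]
pivot [0.5296 0.1672 0.0648] top@z [0.5306 0.1669] side@z [0.5273 0.1656]
round [ 0.5696 -0.0279  0.0718] top@z [ 0.57   -0.0281] side@z [ 0.5692 -0.0269]
small [0.5591 0.02   0.0704] top@z [0.5594 0.02  ] side@z [0.5584 0.0194]
square [0.539  0.1173 0.0681] top@z [0.5395 0.1171] side@z [0.5368 0.1133]
yaw 11.84225664246423 0.1483971173618444
press [0.55012865 0.17105035]
bottle [ 0.59670728 -0.16642302] shaker [0.49791991 0.28250122] dispedge [0.59321859 0.20132896]
```

Call:
carry_out(
  travel=[
    [0.016, 0.036, 0],
    [0.016, 0.036, 0],
    [0.016, 0.036, 0],
    [0.016, 0.036, 0],
    [0.016, 0.036, 0],
    [0.016, 0.036, 0],
    [0.016, 0.036, 0],
    [0.016, 0.036, 0],
  ],
  delta_rot=[
    [0, 0, -1],
    [0, 0, -1],
    [0, 0, -1],
    [0, 0, -1],
    [0, 0, -1],
    [0, 0, -1],
    [0, 0, -1],
    [0, 0, -1],
  ],
  jaw=[1, 1, 1, 1, 1, 1, 1, 1],
  newtons=20,
)

```text
time_s: 0.95
position: [0.3396, -0.2986, 0.2313]
eef_rot: [2.436, -1.983, 0.0]
wrist_force: [0.6, 0.1, 0.4]
width: -0.0
```

Call:
carry_out(
  travel=[
    [0.016, 0.036, 0],
    [0.016, 0.036, 0],
    [0.016, 0.036, 0],
    [0.016, 0.036, 0],
    [0.016, 0.036, 0],
    [0.016, 0.036, 0],
    [0.016, 0.036, 0],
    [0.016, 0.036, 0],
  ],
  delta_rot=[
    [0, 0, 0],
    [0, 0, 0],
    [0, 0, 0],
    [0, 0, 0],
    [0, 0, 0],
    [0, 0, 0],
    [0, 0, 0],
    [0, 0, 0],
  ],
  jaw=[1, 1, 1, 1, 1, 1, 1, 1],
)

```text
time_s: 1.75
position: [0.4675, -0.0107, 0.2314]
eef_rot: [2.437, -1.982, 0.001]
wrist_force: [1.0, -0.1, -0.2]
width: -0.0
```

Call:
carry_out(
  travel=[
    [0.014, 0.03, -0.015],
    [0.014, 0.03, -0.015],
    [0.014, 0.03, -0.015],
    [0.014, 0.03, -0.015],
    [0.014, 0.03, -0.02],
    [0.0125, 0.032, -0.02],
    [0, 0, 0],
    [0, 0, 0],
  ],
  delta_rot=[
    [0, 0, 0],
    [0, 0, 0],
    [0, 0, 0],
    [0, 0, 0],
    [0, 0, 0],
    [0, 0, 0],
    [0, 0, 0],
    [0, 0, 0],
  ],
  jaw=[1, 1, 1, 1, 1, 1, 1, 1],
)

```text
time_s: 2.55
position: [0.5492, 0.1704, 0.1305]
eef_rot: [2.438, -1.98, -0.002]
wrist_force: [0.8, -0.7, -0.3]
width: 0.0001
```

Run:
```python
from h import *
grab('wrist','w1'); o=ctrl.get_obs(); p=o['position']; print(p,o['wrist_force'])
im=cv2.imread('pics/w1.png')
# mark predicted points
for X,c in (((.530,.1668,.066),(0,0,255)),((.5495,.0688,.071),(255,0,0)),((.5395,.1165,.071),(0,255,0)),(tuple(p),(255,0,255))):
    u=proj('w1',X); print(u.round(1)); cv2.drawMarker(im,tuple(int(round(t)) for t in u),c,0,14,1)
cv2.imwrite('pics/w1m.png',im)
```

```text
[0.54969234 0.16936922 0.13123141] [-0.03666916 -0.98574047 -0.68317519]
[317.2 276.8]
[477.5 281.6]
[399.2 281.5]
[319.8 291.3]
```

View pics/w1m.png

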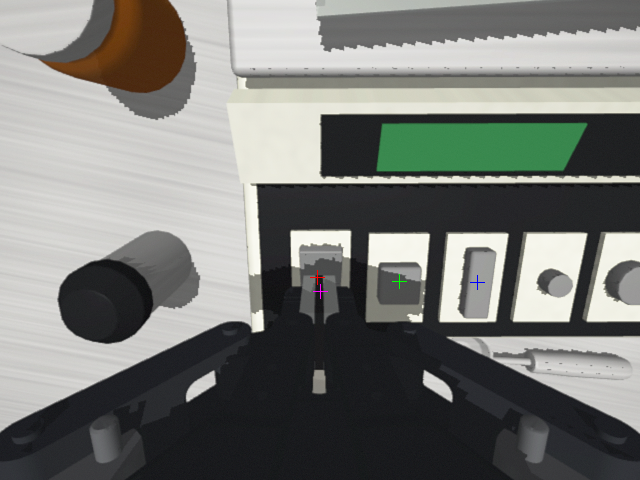

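The wrist view confirms the measurements: predicted square (399,281) and tare (477,282) land on the keys. The rocker's raised far half shows at (320,260), straight ahead of the shut fingertips, so I'm pressing.

Call:
carry_out(
  travel=[
    [0, 0, -0.015],
    [0, 0, -0.015],
    [0, 0, -0.015],
    [0, 0, -0.006],
    [0, 0, -0.003],
    [0, 0, -0.003],
    [0, 0, -0.003],
    [0, 0, 0],
  ],
  delta_rot=[
    [0, 0, 0],
    [0, 0, 0],
    [0, 0, 0],
    [0, 0, 0],
    [0, 0, 0],
    [0, 0, 0],
    [0, 0, 0],
    [0, 0, 0],
  ],
  jaw=[1, 1, 1, 1, 1, 1, 1, 1],
)

```text
time_s: 3.4
position: [0.5501, 0.1699, 0.0715]
eef_rot: [-2.437, 1.982, -0.001]
wrist_force: [0.1, 0.7, 1.0]
width: -0.0001
```

Call:
carry_out(
  travel=[
    [0, 0, -0.001],
    [0, 0, -0.001],
    [0, 0, -0.001],
    [0, 0, -0.001],
    [0, 0, -0.0005],
    [0, 0, 0],
    [0, 0, 0],
    [0, 0, 0],
  ],
  delta_rot=[
    [0, 0, 0],
    [0, 0, 0],
    [0, 0, 0],
    [0, 0, 0],
    [0, 0, 0],
    [0, 0, 0],
    [0, 0, 0],
    [0, 0, 0],
  ],
  jaw=[1, 1, 1, 1, 1, 1, 1, 1],
)

```text
time_s: 4.2
position: [0.5496, 0.1698, 0.0667]
eef_rot: [2.437, -1.982, -0.0]
wrist_force: [1.8, 0.7, 1.1]
width: 0.0
```

Call:
carry_out(
  travel=[
    [0, 0, -0.0003],
    [0, 0, -0.0003],
    [0, 0, -0.0002],
    [0, 0, 0],
    [0, 0, 0],
    [0, 0, 0],
    [0, 0, 0],
    [0, 0, 0],
  ],
  delta_rot=[
    [0, 0, 0],
    [0, 0, 0],
    [0, 0, 0],
    [0, 0, 0],
    [0, 0, 0],
    [0, 0, 0],
    [0, 0, 0],
    [0, 0, 0],
  ],
  jaw=[1, 1, 1, 1, 1, 1, 1, 1],
)

```text
time_s: 5.0
position: [0.5496, 0.1698, 0.0661]
eef_rot: [2.437, -1.982, -0.0]
wrist_force: [-2.5, -0.9, 5.3]
width: 0.0002
```

Run:
```python
from h import *
f=grab('side','s2'); grab('wrist','w2'); o=ctrl.get_obs(); print(o['position'],o['wrist_force'])
b=cv2.resize(cv2.imread('pics/s2.png')[170:290,240:360],None,fx=5,fy=5,interpolation=3); cv2.imwrite('pics/s2c.png',b)
```

```text
[0.54962664 0.16981865 0.06614019] [-3.18560818  0.17611681  4.43866575]
```

View pics/s2c.png

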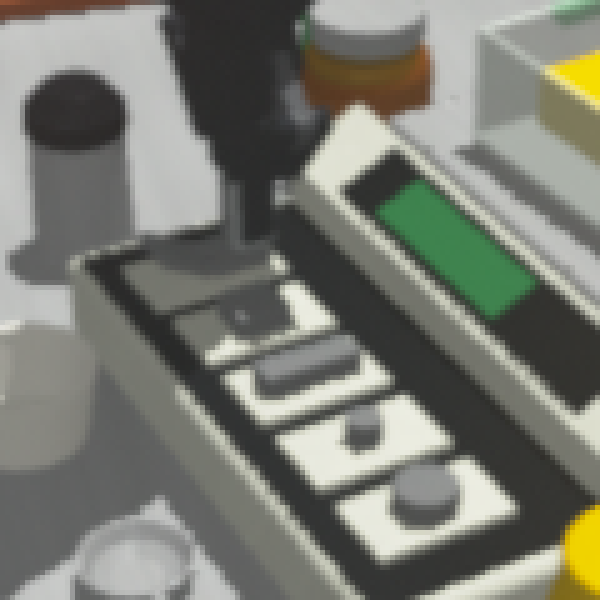

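The rocker now lies level under the fingertip, with its front half raised at about (165,250) in the crop. z 0.066 and the rising force agree with the stop. Now lift and move over the tare key.

Call:
carry_out(
  travel=[
    [0, 0, 0.01],
    [0, 0, 0.025],
    [0, 0, 0.01],
    [0, -0.03, 0],
    [0, -0.03, 0],
    [0, -0.03, 0],
    [0, -0.011, 0],
    [0, 0, 0],
  ],
  delta_rot=[
    [0, 0, 0],
    [0, 0, 0],
    [0, 0, 0],
    [0, 0, 0],
    [0, 0, 0],
    [0, 0, 0],
    [0, 0, 0],
    [0, 0, 0],
  ],
  jaw=[1, 1, 1, 1, 1, 1, 1, 1],
)

```text
time_s: 5.9
position: [0.55, 0.0668, 0.111]
eef_rot: [2.434, -1.986, 0.001]
wrist_force: [-0.9, 0.2, 0.0]
width: 0.0001
```

Run:
```python
from h import *
grab('side','s3'); grab('top','t3'); o=ctrl.get_obs(); print(o['position'],o['wrist_force'])
b=cv2.resize(cv2.imread('pics/s3.png')[170:290,240:360],None,fx=5,fy=5,interpolation=3); cv2.imwrite('pics/s3c.png',b)
```

```text
[0.54973795 0.0699999  0.11116295] [0.76515837 1.14780519 0.41520161]
```

View pics/s3c.png

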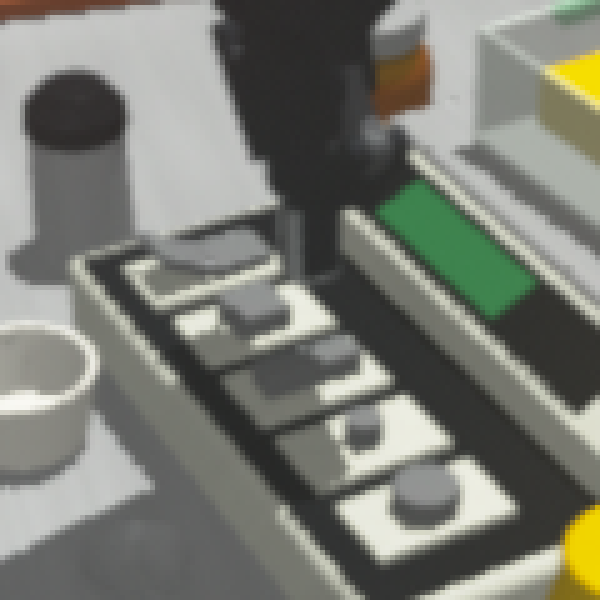

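The rocker is on: far half level, front half raised at about (165,245). Now press the tare key.

Call:
carry_out(
  travel=[
    [0, 0, -0.015],
    [0, 0, -0.015],
    [0, 0, -0.008],
    [0, 0, -0.003],
    [0, 0, -0.002],
    [0, 0, -0.002],
    [0, 0, 0],
    [0, 0, 0],
  ],
  delta_rot=[
    [0, 0, 0],
    [0, 0, 0],
    [0, 0, 0],
    [0, 0, 0],
    [0, 0, 0],
    [0, 0, 0],
    [0, 0, 0],
    [0, 0, 0],
  ],
  jaw=[1, 1, 1, 1, 1, 1, 1, 1],
)

```text
time_s: 6.8
position: [0.5499, 0.0691, 0.0664]
eef_rot: [-2.437, 1.982, -0.001]
wrist_force: [-2.0, 1.7, 3.2]
width: 0.0
```

Call:
carry_out(
  travel=[
    [0, 0, -0.0007],
    [0, 0, -0.0007],
    [0, 0, -0.0006],
    [0, 0, -0.0003],
    [0, 0, 0],
    [0, 0, 0],
    [0, 0, 0],
    [0, 0, 0],
  ],
  delta_rot=[
    [0, 0, 0],
    [0, 0, 0],
    [0, 0, 0],
    [0, 0, 0],
    [0, 0, 0],
    [0, 0, 0],
    [0, 0, 0],
    [0, 0, 0],
  ],
  jaw=[1, 1, 1, 1, 1, 1, 1, 1],
)

```text
time_s: 7.6
position: [0.55, 0.069, 0.0641]
eef_rot: [-2.437, 1.982, -0.001]
wrist_force: [-2.9, 1.3, 6.6]
width: -0.0002
```

Force (6.6 N) exceeds the 4.4 N of full travel and z is 0.064, so the key is at its stop. Hold for another 1 s.

Call:
carry_out(
  travel=[
    [0, 0, -0.0002],
    [0, 0, 0],
    [0, 0, 0],
    [0, 0, 0],
    [0, 0, 0],
    [0, 0, 0],
    [0, 0, 0],
    [0, 0, 0],
  ],
  delta_rot=[
    [0, 0, 0],
    [0, 0, 0],
    [0, 0, 0],
    [0, 0, 0],
    [0, 0, 0],
    [0, 0, 0],
    [0, 0, 0],
    [0, 0, 0],
  ],
  jaw=[1, 1, 1, 1, 1, 1, 1, 1],
)

```text
time_s: 8.4
position: [0.55, 0.069, 0.0641]
eef_rot: [-2.437, 1.982, -0.001]
wrist_force: [-4.4, 0.7, 9.1]
width: 0.0
```

Call:
carry_out(
  travel=[
    [0, 0, 0],
    [0, 0, 0],
    [0, 0, 0.003],
    [0, 0, 0.005],
    [0, 0, 0.02],
    [0, 0, 0.03],
    [0, 0, 0.03],
    [0, 0, 0.03],
  ],
  delta_rot=[
    [0, 0, 0],
    [0, 0, 0],
    [0, 0, 0],
    [0, 0, 0],
    [0, 0, 0],
    [0, 0, 0],
    [0, 0, 0],
    [0, 0, 0],
  ],
  jaw=[1, 1, 1, 1, 1, 1, 1, 1],
)

```text
time_s: 9.2
position: [0.5495, 0.068, 0.1826]
eef_rot: [2.436, -1.982, 0.0]
wrist_force: [0.4, 0.7, -0.1]
width: -0.0
```

Call:
carry_out(
  travel=[
    [-0.03, 0, 0.03],
    [-0.03, 0, 0],
    [-0.03, 0, 0],
    [0, 0, 0],
    [0, 0, 0],
    [0, 0, 0],
    [0, 0, 0],
    [0, 0, 0],
  ],
  delta_rot=[
    [0, 0, 0],
    [0, 0, 0],
    [0, 0, 0],
    [0, 0, 0],
    [0, 0, 0],
    [0, 0, 0],
    [0, 0, 0],
    [0, 0, 0],
  ],
  jaw=[1, 1, 1, 1, 1, 1, 1, 1],
)

```text
time_s: 10.0
position: [0.4602, 0.0688, 0.2113]
eef_rot: [-2.437, 1.982, 0.001]
wrist_force: [0.4, -0.6, -0.7]
width: 0.0002
```

Run:
```python
from h import *
grab('side','s4'); o=ctrl.get_obs(); print(o['time_s'],o['position'],o['wrist_force'])
```

```text
10.05 [0.46007229 0.06888069 0.21131151] [ 0.77693428  0.32933744 -0.26785447]
```

View pics/s4.png

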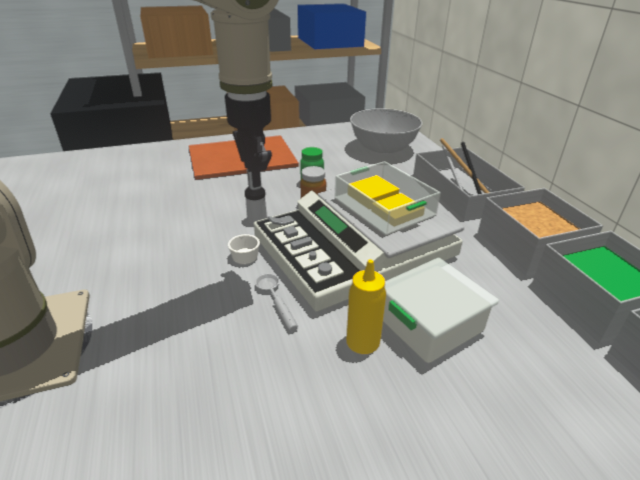

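The keys are up, the rocker (282,222) is on, and the tub and loose things stand where they did in the first picture. The arm is clear.

```bash
python3 -c "
from h import *
print(ticket.finish_job())"
```

```text
the job is handed in; nothing more can be done
None
```

I tipped the rocker switch on, then pressed the tare key to its stop, held it for more than a second, let it spring back, and handed the job in at about 10 s. No verdict was reported.

- **Rocker:** I pressed the far half down to z = 0.066 m, level with the pivot, and read about 5 N. A close-up afterwards showed the far half level and the front half raised.
- **Tare key:** I pressed it to z = 0.064 m, which is its full travel. The highest reading was 9 N, against the 30 N limit.
- **Last picture:** The keys look up, the rocker looks on, and the tub and the loose things stand where they did in the first picture. I judged this by eye and did not measure it. The arm was clear at z = 0.21 m, with the force reading near zero.

None of the checks failed. The two-camera measurements agreed with the stated heights to about 1–3 mm.

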